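Wedge the leaning rice cooker level

TASK

The wooden board under the rice cooker leans because its feet along one side are worn short. Take the long wooden wedge and push it, thin end first, straight in under the middle of the board's low edge until it jams tight and the board and cooker stand level, then leave it there lying flat on the table.

Things in the scene. Friction and masses are not known exactly. Their poses are not given: they have to be found in the camera images.
- wedge: Long wooden wedge, flat side down: 170 mm long, 32 wide, top sloping evenly from 3 mm (thin end) to 28.5 mm (thick end), 60 g. Origin: centre of the underside; x points to the thin end (at +85 mm), z up. Nearby in the same wood, not wanted: a small thin wedge 90 x 24 mm, 10 mm high, and a flat bar 150 x 20 x 20 mm; which lies where changes.
- wedge_tip (a point): Middle of the long wedge's thin end, on its underside; axes as the wedge's. The wedge meets the board's edge when this point is about 27 mm past (under) it; the board is level at about 73 mm past it, with 97 mm of wedge still sticking out. In between, pushing takes about 10 N with no hard stop; friction then holds the wedge in place.
- cooker_edge (a point): Middle of the low lower edge of the dark board (250 x 240 x 14 mm) under the white cooker: straight, 240 mm long, facing the robot's right, turned up to 17 degrees. x points level inwards (the way to push), y along the edge, z up. It is 7 mm above the table at first, 14 when level; free below 150 mm inwards, 70 to either side. Cooker's wall: 200 mm high, from 54 mm inwards.
- cooker (a joint): How far board and cooker (one piece) are tipped up from their leaning rest, rad: 0 at the start (1.6 degrees low at that edge), 0.028 when level, more if tipped too far. They pivot on the far feet, 250 mm in from the edge, and sink back under their weight (1.3 kg, about 5 N at the edge) unless held up. They do not slide.
Not all that is in view belongs to the job. What is shaped like the wedge but green or yellow is not meant.

How it is judged:
By the outcome, as a careful person would: the job done as asked, in the order asked, and still so for the second after the job is handed in, with the robot touching nothing.
It also fails if it takes over 42 s, if anything falls off the work surface, if the arm or the gripper's body presses on something with over 40 N, if the wrist force passes 120 N, or if a joint passes its speed limit or range.

ROBOT

A 6-joint arm with a two-finger parallel gripper is mounted at the origin on the work surface. World frame = base frame: x ahead of the robot, y to its left, z up, the work surface at z = 0. Lengths are in m, angles in rad, forces in N, time in s.
With the tool pointing down it reaches from about 0.35 to 0.925 m from the base axis. Payload 6.4 kg.
Tool frame: the origin (TCP) lies midway between the tips of the shut fingers; the grasp point (between the pads) lies 19 mm behind it; z points along the fingers, y is the line along which they close (so a half turn about z gives the same grasp; the last joint's range is limited). The gripper opens to 85 mm and grips with 20 to 120 N. Pads are 22 mm wide; open, the fingers measure 114 mm over their backs; the gripper's body (76 mm by 85 mm) begins 54 mm behind the grasp point. The pads swing forward as they close: fully open they stand 13 mm farther back than shut.
Start: joints at [1.111, 0.245, 1.558, -0, 1.339, -0.174], TCP at [0.183, 0.624, 0.231] pointing down, gripper open.
Joint ranges: [-3.13, 3.13], [-1.02, 2.26], [0.13, 2.54], [-0.95, 4.09], [0.21, 2.88], [-2.74, 2.74]. Speed limits (rad/s): [2.57, 2.57, 3.14, 3.14, 3.14, 3.14].

INTERFACE

Orientations are given as a rotation vector (axis times angle).
In Python, from cell import r gives the robot as it stands.
- The arm moves only by the tool send_rows, never from a script. Its argument "targets" is text: rows parted by semicolons, each of 5 numbers parted by spaces: the opening, from 0 (shut) to 1 (fully open), then the shift along the tool's x, y, z in mm, then the turn about the tool's z in rad. In form: grip x y z spin; .... A call has 1 to 5 rows; each row shifts and turns the commanded pose from where the row before left it, along the tool's axes as they then stand; what a row does not reach is not made up. A row lasts 1/10 s, in which the tool goes at most 50 mm and 8.59 degrees, less where a joint would pass 70% of its speed; a pose out of reach is approached as far as the arm can. A call is refused whole if a number of a shift passes 50 or a number of a turn 0.15, either way. A call with a gripper value outside its range is refused whole. The fingers move at their own pace and stop on an object; "newtons" is the grip in N (left out, the last holds). Time passes only in rows, so rows that do not move let the fingers close. It gives the time, the measured TCP pose, the force, the opening and the grip force at its end, in the units of the state.
- r.state(): the state, without advancing time (a new reading comes with each control period).
- r.camera(name): name is "side" or "top"; returns a dict with "img" (384x512x3 uint8, red, green, blue), "K" (3x3 intrinsics, pixels), "R" (3x3) and "t" (3): a world point X has camera coordinates R X + t. Camera axes: x right, y down, z forward; pixel columns grow to the right and rows downward; lengths in m; the calibration is good to about 2 mm. A picture is of the moment at which its call begins. There is no depth.
- r.sign_off(): hands the job in; it is judged then, once.
Trained networks look in a picture, given as the dict that the camera call returned (one of the last four; its "shot" number tells which), for a name from the list of things; names that differ only in an ending like _2 or _b are one class to them, and where a whole thing is asked for, a point or a joint stands for the part that bears it (a point fixed in the world has none). Each returns a list of dicts, best first, with "score" (0 to 1); they miss things now and then, are a little off and sometimes report something else, mostly with a low value. They report only what shows in the picture. A call takes as long as a camera call. They do not tell look-alikes from the thing itself.
- r.trace(picture, thing): "mask" (384x512 bool, what is visible of it) and "extent" ([centre column, centre row, width, height] in pixels, round what is visible of it).
The state is a dict: "clock": time; "joint_pos": joint angles; "qvel": joint speeds; "effort": joint torques, N m; "ee_pos": TCP position; "tcp_rot": TCP orientation; "ft_force": force on the tool from outside, world axes, zero at the start; "wrist_torque": the same for the moment, N m; "gripper_width": finger opening in m; "grip_force": force on a finger pad.
Only numpy, scipy, OpenCV 4.12 (cv2) and the standard library are available. Lean on these libraries where they do the work, as an engineer would, in place of code of your own. Each camera call takes 0.05 s, during which the arm holds its last target. There are 200 camera calls.

## Working session

There is one attempt and no reset: what is moved stays moved. The work goes in short steps, Python scripts to look and compute and a tool call to move; the robot and the scene stay as the last step left them, time stands still between calls to the robot, and variables do not carry over. Pictures are saved under pics/ and viewed, at most 10 in all, crops included, and the job is handed in when it is done.

Besides the shell and the picture viewer there is one more tool, called as name(argument=value, ...), one argument or row to a line, values as JSON. send_rows: Moves the arm, as the interface text tells. Its arguments: {"type":"object","properties":{"targets":{"type":"string"},"newtons":{"type":"number"}},"required":["targets"]}

```bash
mkdir -p pics
cat > h.py <<'E'
import numpy as np, cv2
from cell import r
def save(c,n,box=None,s=1):
    im=c["img"][:,:,::-1]
    if box: im=im[box[1]:box[3],box[0]:box[2]]
    cv2.imwrite("pics/"+n,cv2.resize(im,None,fx=s,fy=s,interpolation=cv2.INTER_CUBIC))
def ray(c,uv,z):
    R=np.array(c["R"]);t=np.array(c["t"]);o=-R.T@t
    d=R.T@np.linalg.inv(c["K"])@np.array([uv[0],uv[1],1.])
    return o+d*(z-o[2])/d[2]
def proj(c,X):
    p=np.array(c["K"])@(np.array(c["R"])@np.array(X)+c["t"]); return p[:2]/p[2]
E
python3 - <<'E'
from h import *
s=r.state(); print({k:np.round(v,3).tolist() for k,v in s.items()})
for n in("top","side"):
    c=r.camera(n); save(c,n+"0.png",s=1.5); print(n,-np.array(c["R"]).T@c["t"])
    for th in("wedge","cooker"):
        for d in r.trace(c,th)[:5]: 
            m=d["mask"].astype(np.uint8); cs=max(cv2.findContours(m,0,2)[0],key=cv2.contourArea)
            print(th,round(d["score"],2),np.round(d["extent"]),[np.round(ray(c,p,0)[:2],3).tolist() for p in cv2.boxPoints(cv2.minAreaRect(cs))])
E
```

```text
{'clock': 0.0, 'joint_pos': [1.111, 0.246, 1.559, 0.0, 1.339, -0.174], 'qvel': [-0.002, -0.001, 0.002, -0.002, -0.0, -0.0], 'effort': [0.001, -42.95, -32.613, -0.0, 0.005, 0.0], 'ee_pos': [0.183, 0.623, 0.23], 'tcp_rot': [-0.447, -3.109, 0.003], 'ft_force': [0.247, -0.674, 1.244], 'wrist_torque': [-0.044, -0.017, 0.034], 'grip_force': 0.0, 'gripper_width': 0.085}
top [ 0.2283042  -0.04099137  1.58214179]
wedge 0.64 [292. 171.  22.  50.] [[0.659, -0.107], [0.668, -0.14], [0.504, -0.179], [0.495, -0.146]]
wedge 0.56 [382. 244.  42.  28.] [[0.359, -0.375], [0.39, -0.392], [0.312, -0.54], [0.281, -0.523]]
side [-0.03377236  0.64325707  0.93192641]
wedge 0.74 [361. 163.  43.  18.] [[0.4, -0.418], [0.314, -0.564], [0.278, -0.513], [0.363, -0.373]]
wedge 0.72 [258. 179.  47.  21.] [[0.656, -0.112], [0.685, -0.164], [0.511, -0.204], [0.489, -0.152]]
wedge 0.59 [325. 190.  18.  16.] [[0.403, -0.246], [0.403, -0.292], [0.337, -0.266], [0.338, -0.222]]
cooker 0.87 [170. 238. 129. 104.] [[0.821, 0.371], [0.873, 0.023], [0.432, 0.134], [0.445, 0.414]]
```

View pics/top0.png

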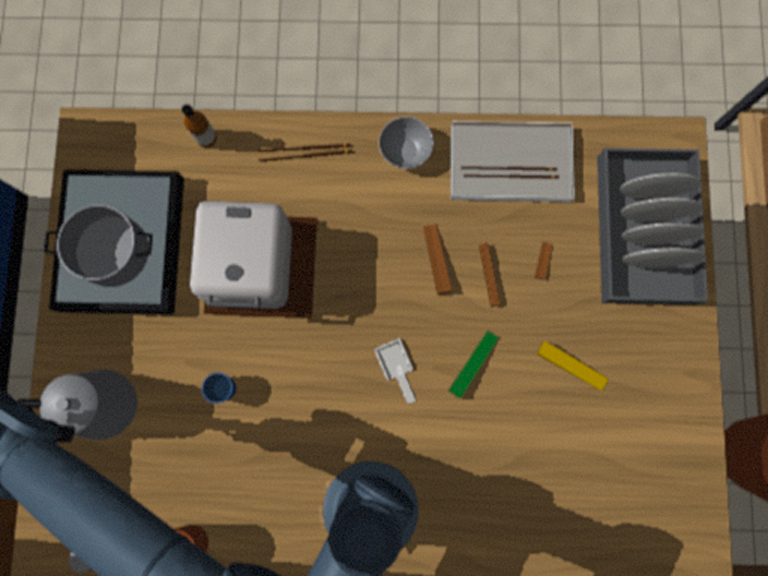

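View pics/side0.png

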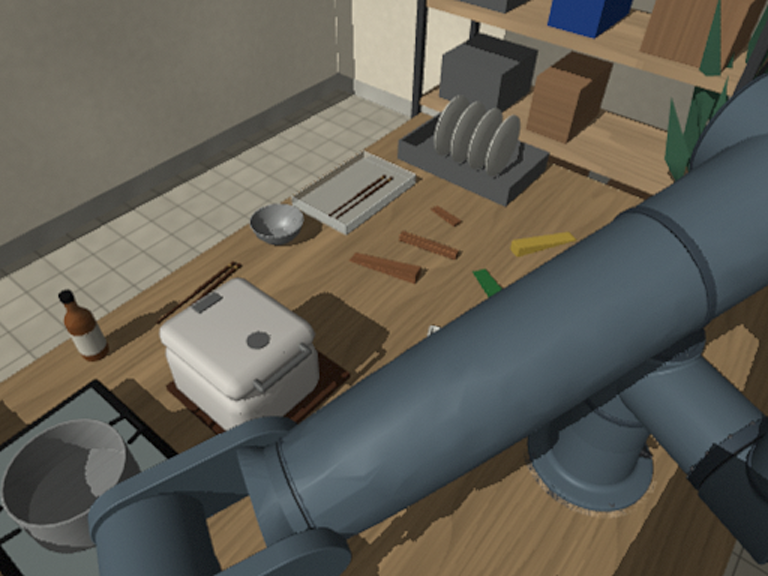

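Both pictures show three brown candidates right of the cooker. In top-view pixels (512 wide) they are A (292,173), B (327,183) and C (362,174). Green (316,243) and yellow (382,244) are decoys. A is the longest and widest, so I'll check it in a close crop.

Run:
```python
from h import *
c=r.camera("top"); a=c["img"][130:225,190:380,::-1]
d=r.camera("side"); b=d["img"][130:200,220:315,::-1]
A=cv2.resize(a,(760,380),interpolation=2);B=cv2.resize(b,(285,210),interpolation=2)
o=np.zeros((590,760,3),np.uint8);o[:380]=A;o[380:,:285]=B;cv2.imwrite("pics/crop1.png",o)
```

```text
(no output)
```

View pics/crop1.png

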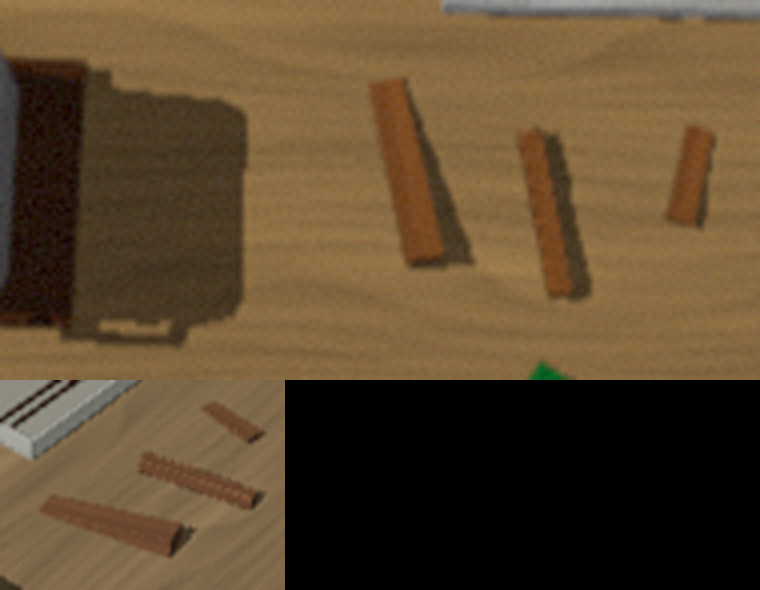

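The crop confirms A: it has a thin end at crop (389,81) and a visibly thick, shadowed end at (425,263), where B is a uniform bar and C is small. The board's right edge runs from about (88,62) to (72,324) in the crop.

Run:
```python
from h import *
c=r.camera("top")
best=[d for d in r.trace(c,"wedge") if abs(d["extent"][0]-292)<10][0]
m=best["mask"].astype(np.uint8); b=cv2.boxPoints(cv2.minAreaRect(max(cv2.findContours(m,0,2)[0],key=cv2.contourArea)))
b=b[np.argsort(b[:,1])]; print(b)
for thin,thick in ((b[:2].mean(0),b[2:].mean(0)),(np.array([287.4,150.3]),np.array([296.2,195.8]))):
    p=ray(c,thin,.003);q=ray(c,thick,.0285);d=p-q
    print("thin",p,"thick",q,"len",np.hypot(*d[:2]),"ang",np.degrees(np.arctan2(d[1],d[0])),"mid",(p+q)/2)
# silhouette fit
from scipy.optimize import minimize
K=np.array([[85,-16,0],[85,16,0],[85,-16,3],[85,16,3],[-85,-16,0],[-85,16,0],[-85,-16,28.5],[-85,16,28.5]])/1e3
def f(v):
    a=v[2];R=np.array([[np.cos(a),-np.sin(a),0],[np.sin(a),np.cos(a),0],[0,0,1]])
    P=np.array([proj(c,R@k+[v[0],v[1],0]) for k in K]); S=8
    h=cv2.convexHull(((P+.5)*S).astype(np.int32)); M=np.zeros((384*S,512*S),np.uint8); cv2.fillConvexPoly(M,h,1)
    M=cv2.resize(M[120*S:230*S,260*S:330*S].astype(np.float32),(70,110),interpolation=cv2.INTER_AREA)
    return np.abs(M-m[120:230,260:330]).sum()
x=min((minimize(f,[.58+i,-.143,a],method="Nelder-Mead",options=dict(initial_simplex=[[.58+i,-.143,a],[.59+i,-.143,a],[.58+i,-.133,a],[.58+i,-.143,a+.05]])) for i in(-.005,.005) for a in(.2,.28)),key=lambda o:o.fun)
print("fit",x.x,np.degrees(x.x[2]),x.fun,m.sum())
e=[ray(c,(190+u/4-.4,130+v/4-.4),.021) for u,v in((88,62),(71,325))];d=e[0]-e[1]
print("edge",e,np.hypot(*d[:2]),"mid",(e[0]+e[1])/2,"edge angle",np.degrees(np.arctan2(d[1],d[0])))
# dark-to-bright profile of edge: rows
im=c["img"].astype(int)
for v in range(140,216,5): print(v,[tuple(im[v,u]) for u in range(203,216)] if v in(150,) else [im[v,u,0]-im[v,u,2] for u in range(203,217)])
```

```text
[[291.6823  148.0706 ]
 [280.03528 150.65883]
 [301.98822 194.44707]
 [290.3412  197.0353 ]]
thin [ 0.66255959 -0.1239769   0.003     ] thick [ 0.48994383 -0.16021071  0.0285    ] len 0.17637769295378256 ang 11.854851847071687 mid [ 0.57625171 -0.1420938   0.01575   ]
thin [ 0.6591955  -0.12954773  0.003     ] thick [ 0.48973898 -0.16033469  0.0285    ] len 0.17223051459183708 ang 10.2972171898369 mid [ 0.57446724 -0.14494121  0.01575   ]
fit [ 0.57795969 -0.14364358  0.21547129] 12.345595600588746 71.390625 511
edge [array([0.66838574, 0.14182267, 0.021     ]), array([0.43169398, 0.14773338, 0.021     ])] 0.23676554612255235 mid [0.55003986 0.14477803 0.021     ] edge angle -1.4305051716706945
140 [np.int64(69), np.int64(69), np.int64(70), np.int64(71), np.int64(72), np.int64(70), np.int64(70), np.int64(68), np.int64(75), np.int64(71), np.int64(71), np.int64(68), np.int64(70), np.int64(71)]
145 [np.int64(43), np.int64(46), np.int64(42), np.int64(50), np.int64(45), np.int64(49), np.int64(51), np.int64(54), np.int64(58), np.int64(69), np.int64(73), np.int64(65), np.int64(70), np.int64
[... 2490 characters left out ...]
np.int64(35), np.int64(41), np.int64(34), np.int64(40), np.int64(34), np.int64(43), np.int64(36)]
205 [np.int64(33), np.int64(31), np.int64(20), np.int64(16), np.int64(28), np.int64(42), np.int64(38), np.int64(43), np.int64(40), np.int64(43), np.int64(41), np.int64(42), np.int64(32), np.int64(36)]
210 [np.int64(41), np.int64(47), np.int64(39), np.int64(42), np.int64(35), np.int64(35), np.int64(33), np.int64(34), np.int64(37), np.int64(35), np.int64(30), np.int64(41), np.int64(55), np.int64(61)]
215 [np.int64(70), np.int64(64), np.int64(60), np.int64(57), np.int64(57), np.int64(54), np.int64(57), np.int64(59), np.int64(53), np.int64(60), np.int64(56), np.int64(47), np.int64(38), np.int64(42)]
```

```bash
cat >> h.py <<'E'
from scipy.spatial.transform import Rotation as Ro
def go(p,yaw=None):
    """mm in tool axes to reach p; spin so that tool y is perpendicular to heading yaw (deg)"""
    s=r.state(); R=Ro.from_rotvec(s["tcp_rot"]).as_matrix()
    print("t",s["clock"],"pos",np.round(s["ee_pos"],4),"toolx",np.round(R[:,0],3),"tilt z",np.round(R[:,2],3),"j",np.round(s["joint_pos"],2),"F",np.round(s["ft_force"],1),"w",round(s["gripper_width"],4),s["grip_force"])
    print("shift mm",np.round(1e3*R.T@(np.array(p)-s["ee_pos"]),1))
    if yaw is not None:
        h=np.degrees(np.arctan2(R[1,0],R[0,0])); d=(yaw-h+90)%180-90
        print("heading",round(h,2),"spin rad",round(-np.radians(d),3))
E
python3 - <<'E'
from h import *
go([.523,-.155,.32],12)
E
```

```text
t 0.5 pos [0.1832 0.6236 0.2312] toolx [-0.959  0.282  0.   ] tilt z [-0. -0. -1.] j [ 1.11  0.25  1.56  0.    1.34 -0.17] F [ 0.7  0.3 -0.6] w 0.0853 0.0
shift mm [-545.5 -651.2  -88.7]
heading 163.62 spin rad -0.495
```

send_rows(
  targets="1 0 0 -45 0;1 0 0 -45 0",
)

```text
clock: 0.7
ee_pos: [0.1828, 0.6227, 0.3204]
tcp_rot: [-0.447, -3.108, 0.007]
ft_force: [0.2, 0.3, 0.9]
gripper_width: 0.0857
grip_force: 0.0
```

send_rows(
  targets="1 -30 -36 0 0;1 -30 -36 0 0;1 -30 -36 0 0;1 -30 -36 0 0;1 -30 -36 0 0",
)

```text
clock: 1.2
ee_pos: [0.2767, 0.407, 0.3214]
tcp_rot: [0.446, 3.109, 0.001]
ft_force: [1.8, 0.3, -0.5]
gripper_width: 0.0852
grip_force: 0.0
```

send_rows(
  targets="1 -30 -36 0 0;1 -30 -36 0 0;1 -30 -36 0 0;1 -30 -36 0 0;1 -30 -36 0 0",
)

```text
clock: 1.7
ee_pos: [0.3699, 0.1919, 0.3216]
tcp_rot: [0.447, 3.108, 0.001]
ft_force: [1.6, 0.6, -0.3]
gripper_width: 0.0851
grip_force: 0.0
```

send_rows(
  targets="1 -30 -36 0 0;1 -30 -36 0 0;1 -30 -36 0 0;1 -30 -36 0 0;1 -30 -36 0 0",
)

```text
clock: 2.2
ee_pos: [0.4632, -0.0234, 0.3217]
tcp_rot: [0.448, 3.108, -0.0]
ft_force: [0.7, 0.1, 0.1]
gripper_width: 0.0853
grip_force: 0.0
```

send_rows(
  targets="1 -30 -36 0 0;1 -30 -36 0 0;1 0 0 0 0.147;1 0 0 0 0.147;1 0 0 0 0.147",
)

```text
clock: 2.7
ee_pos: [0.5, -0.1079, 0.3212]
tcp_rot: [-1.127, -2.932, -0.0]
ft_force: [-0.4, -1.0, 1.1]
gripper_width: 0.0851
grip_force: 0.0
```

send_rows(
  targets="1 0 0 0 0.147;1 0 0 0 0.147;1 0 0 0 0.147;1 0 0 0 0.147;1 0 0 0 0.147",
)

```text
clock: 3.2
ee_pos: [0.5, -0.1073, 0.3214]
tcp_rot: [2.104, 2.333, 0.0]
ft_force: [-0.5, 0.4, 0.1]
gripper_width: 0.0852
grip_force: 0.0
```

send_rows(
  targets="1 0 0 0 0.147;1 0 0 0 0.147;1 0 0 0 0.147;1 0 0 0 0.147;1 0 0 0 0.147",
)

```text
clock: 3.7
ee_pos: [0.5, -0.1073, 0.3214]
tcp_rot: [2.802, 1.421, 0.0]
ft_force: [-0.2, -0.2, 0.4]
gripper_width: 0.0856
grip_force: 0.0
```

send_rows(
  targets="1 0 0 0 0.147;1 0 0 0 0.147;1 0 0 0 0.147;1 0 0 0 0.147;1 0 0 0 0.147",
)

```text
clock: 4.2
ee_pos: [0.5, -0.1073, 0.3214]
tcp_rot: [3.125, 0.319, 0.0]
ft_force: [0.7, 0.2, 0.8]
gripper_width: 0.0855
grip_force: 0.0
```

Run:
```python
from h import *
go([.523,-.155,.12],12)
```

```text
t 4.2 pos [ 0.5    -0.1073  0.3214] toolx [0.979 0.202 0.   ] tilt z [ 0. -0. -1.] j [-0.43 -0.15  1.8  -0.    1.49  0.93] F [0.7 0.2 0.8] w 0.0855 0.0
shift mm [ 12.9  51.4 201.4]
heading 11.67 spin rad -0.006
```

send_rows(
  targets="1 4 17 40 -0.006;1 4 17 40 0;1 5 17 40 0;1 0 0 40 0;1 0 0 40 0",
)

```text
clock: 4.7
ee_pos: [0.5237, -0.1549, 0.12]
tcp_rot: [3.123, 0.337, 0.001]
ft_force: [1.6, -0.0, -0.8]
gripper_width: 0.0856
grip_force: 0.0
```

Run:
```python
from h import *
go([.523,-.155,.004],12)
c=r.camera("side"); a=c["img"][110:230,200:360,::-1]; cv2.imwrite("pics/s1.png",cv2.resize(a,None,fx=5,fy=5,interpolation=2))
for d in r.trace(c,"wedge"): print(d["score"],d["extent"])
# expected footprint of wedge in that crop
a=np.radians(12)
for l in ((85,0),(-85,0),(-55,0)): 
    X=np.array([.577+(l[0]*np.cos(a))/1e3,-.144+l[0]*np.sin(a)/1e3,0]); print(l,proj(c,X),(proj(c,X)-[200,110])*5)
```

```text
t 4.7 pos [ 0.5237 -0.1549  0.12  ] toolx [0.977 0.213 0.001] tilt z [ 0.001 -0.    -1.   ] j [-0.5   0.13  1.9   0.    1.1   0.86] F [ 1.6 -0.  -0.8] w 0.0856 0.0
shift mm [-8.00e-01 -1.00e-01  1.16e+02]
heading 12.32 spin rad 0.006
0.85 [257.6, 177.6, 44.6, 19.2]
(85, 0) [234.99497687 171.07439821] [174.97488434 305.37199105]
(-85, 0) [278.27311797 186.45804522] [391.36558985 382.2902261 ]
(-55, 0) [270.38483479 183.65407627] [351.92417397 368.27038134]
```

View pics/s1.png

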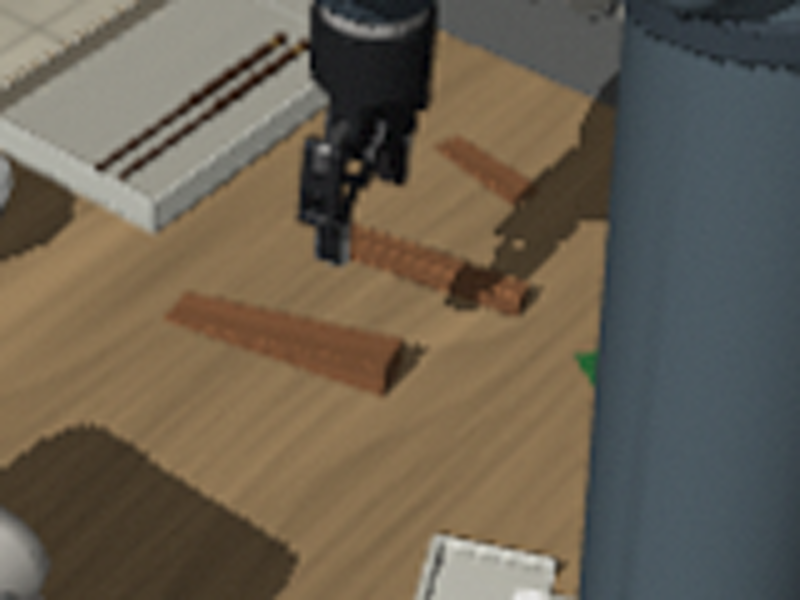

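The thin end at crop (180,305) and the thick end at (390,380) match the predicted positions, so I'll descend and grip.

send_rows(
  targets="1 0 0 40 0;1 0 0 40 0;1 0 0 25 0;1 0 0 10 0;1 0 0 0 0",
)

```text
clock: 5.3
ee_pos: [0.524, -0.1545, 0.0069]
tcp_rot: [-3.123, -0.339, 0.0]
ft_force: [0.4, -0.5, -0.7]
gripper_width: 0.0854
grip_force: 0.0
```

send_rows(
  targets="0 0 0 0 0;0 0 0 0 0;0 0 0 0 0;0 0 0 0 0;0 0 0 0 0",
  newtons=40,
)

```text
clock: 5.8
ee_pos: [0.5245, -0.1549, 0.0076]
tcp_rot: [3.122, 0.338, 0.003]
ft_force: [-0.2, 0.4, 6.8]
gripper_width: 0.031
grip_force: 41.5
```

send_rows(
  targets="0 0 0 -20 0;0 0 0 -25 0;0 0 0 0 0",
)

```text
clock: 6.1
ee_pos: [0.5258, -0.1555, 0.0545]
tcp_rot: [3.12, 0.338, 0.008]
ft_force: [0.3, -0.4, -0.1]
gripper_width: 0.0316
grip_force: 40.8
```

Run:
```python
from h import *
go([.546,-.009,.05],88.6)
```

```text
t 6.1 pos [ 0.5258 -0.1555  0.0545] toolx [0.977 0.214 0.005] tilt z [ 0.006 -0.003 -1.   ] j [-0.49  0.24  1.92  0.    0.97  0.86] F [ 0.3 -0.4 -0.1] w 0.0316 40.766879390167645
shift mm [  51.1 -138.8    4.1]
heading 12.37 spin rad -1.33
```

send_rows(
  targets="0 13 -35 0 0;0 13 -35 0 0;0 13 -35 0 0;0 12 -34 0 0;0 0 0 0 -0.13",
)

```text
clock: 6.6
ee_pos: [0.5426, -0.004, 0.0499]
tcp_rot: [-3.091, -0.552, 0.003]
ft_force: [-0.5, -0.5, -0.5]
gripper_width: 0.0307
grip_force: 40.7
```

send_rows(
  targets="0 0 0 0 -0.133;0 0 0 0 -0.133;0 0 0 0 -0.133;0 0 0 0 -0.133;0 0 0 0 -0.133",
)

```text
clock: 7.1
ee_pos: [0.5428, -0.0075, 0.05]
tcp_rot: [-2.744, -1.528, 0.002]
ft_force: [0.9, -0.4, -0.6]
gripper_width: 0.0313
grip_force: 40.7
```

send_rows(
  targets="0 0 0 0 -0.133;0 0 0 0 -0.133;0 0 0 0 -0.133;0 0 0 0 -0.133;0 0 0 0 0",
)

```text
clock: 7.6
ee_pos: [0.5429, -0.0076, 0.0502]
tcp_rot: [-2.252, -2.189, 0.001]
ft_force: [-0.1, -0.7, -1.2]
gripper_width: 0.031
grip_force: 40.7
```

Run:
```python
from h import *
go([.546,-.009,.010],88.6)
c=r.camera("top"); a=c["img"][120:230,170:330,::-1]; cv2.imwrite("pics/t2.png",cv2.resize(a,None,fx=5,fy=5,interpolation=2))
```

```text
t 7.6 pos [ 0.5429 -0.0076  0.0502] toolx [0.028 1.    0.   ] tilt z [-0.002  0.    -1.   ] j [-0.22  0.24  1.93 -0.    0.97 -0.19] F [-0.1 -0.7 -1.2] w 0.031 40.69637818483443
shift mm [-1.4  3.3 40.2]
heading 88.38 spin rad -0.004
```

View pics/t2.png

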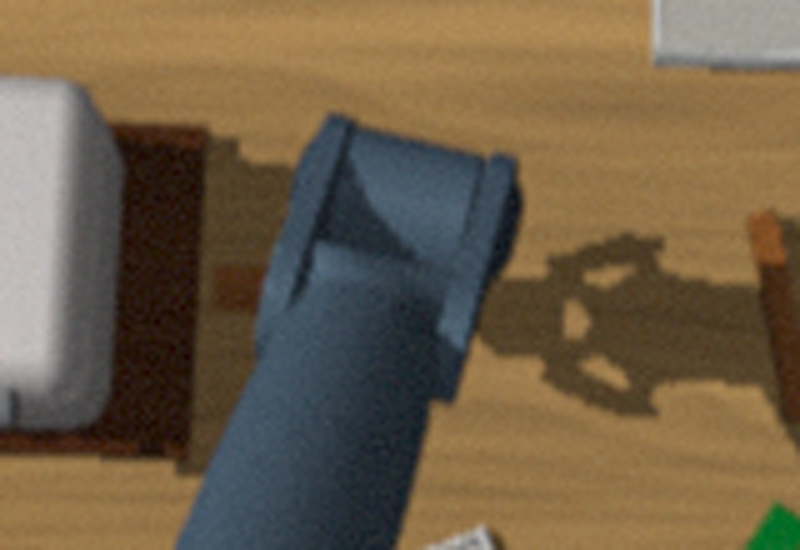

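The top view shows the gripped wedge's thin end at crop (215,286). It points at the board edge, which runs from (207,128) to (190,457).

Run:
```python
from h import *
c=r.camera("top"); im=c["img"].astype(int)
f=lambda u,v,z:np.round(ray(c,(170+u/5-.5,120+v/5-.5),z),4)
print("tip",f(215,286,.047)); a,b=f(207,128,.021),f(190,457,.021); d=a-b
print("edge",a,b,np.hypot(*d[:2]),"mid",(a+b)/2,np.degrees(np.arctan2(d[1],d[0])))
# edge fit: strongest drop of brightness along rows
g=cv2.GaussianBlur(c["img"],(1,5),0).sum(2).astype(int) if 0 else cv2.GaussianBlur(c["img"],(3,9),1.5).astype(int).sum(2)
P=[]
for v in list(range(150,170))+list(range(185,206)):
    u=np.arange(204,217); k=np.argmax(np.diff(g[v,u])); gr=np.diff(g[v,u])[max(0,k-1):k+2].clip(0); P.append([u[max(0,k-1):k+2]@gr/gr.sum()+.5,v])
P=np.array(P); W=np.array([ray(c,p,.021)[:2] for p in P]); q=cv2.fitLine(W.astype(np.float32),cv2.DIST_HUBER,0,.003,.001)[:,0] if 0 else cv2.fitLine(W.astype(np.float32),cv2.DIST_HUBER,0,.001,.001).ravel()
print("edge ang",np.degrees(np.arctan2(q[1],q[0])),"y at x=.55",q[3]+(.55-q[2])*q[1]/q[0], "res",np.std(np.cross(W-q[2:],q[:2])))
```

```text
tip [0.548  0.1314 0.047 ]
edge [0.6683 0.1443 0.021 ] [0.4315 0.1472 0.021 ] 0.2368177569355812 mid [0.5499  0.14575 0.021  ] -0.7016446561207426
edge ang -1.0866222 y at x=.55 0.14592561 res 0.0006384249706085343<stdin>:12: DeprecationWarning: Arrays of 2-dimensional vectors are deprecated. Use arrays of 3-dimensional vectors instead. (deprecated in NumPy 2.0)
```

send_rows(
  targets="0 0 4 20 -0.009;0 0 0 15 0;0 0 0 6 0;0 0 0 1 0;0 0 0 0 0",
)

```text
clock: 8.2
ee_pos: [0.5475, -0.0078, 0.0093]
tcp_rot: [-2.243, -2.2, 0.0]
ft_force: [0.0, -0.2, -0.2]
gripper_width: 0.0313
grip_force: 40.7
```

send_rows(
  targets="0.6 0 0 0 0;0.6 0 0 0 0;0.6 0 0 0 0",
)

```text
clock: 8.5
ee_pos: [0.548, -0.0079, 0.0098]
tcp_rot: [2.242, 2.2, 0.001]
ft_force: [-0.8, -0.9, -0.5]
gripper_width: 0.0515
grip_force: 0.0
```

send_rows(
  targets="0 0 0 0 0;0 0 0 0 0;0 0 0 0 0;0 0 0 0 0",
  newtons=60,
)

```text
clock: 8.9
ee_pos: [0.5481, -0.0079, 0.0098]
tcp_rot: [2.242, 2.2, 0.001]
ft_force: [0.0, -0.4, 4.7]
gripper_width: 0.0306
grip_force: 60.9
```

Run:
```python
from h import *
go([.55,.1459-.0735+.0075-.0085,.008],88.9)
```

```text
t 8.9 pos [ 0.5481 -0.0079  0.0098] toolx [ 0.019  1.    -0.   ] tilt z [ 0.001 -0.    -1.   ] j [-0.22  0.32  1.92 -0.    0.89 -0.2 ] F [ 0.  -0.4  4.7] w 0.0306 60.90385939114867
shift mm [79.4  0.4  1.8]
heading 88.91 spin rad 0.0
```

send_rows(
  targets="0 15 0 0 0;0 15 0 0 0;0 5 0 0 0;0 0 0 0 0",
)

```text
clock: 9.3
ee_pos: [0.5487, 0.0293, 0.0098]
tcp_rot: [2.24, 2.202, 0.002]
ft_force: [0.6, 1.8, 5.5]
gripper_width: 0.0306
grip_force: 61.2
```

send_rows(
  targets="0 5 0 0 0;0 5 0 0 0;0 5 0 0 0;0 5 0 0 0",
)

```text
clock: 9.7
ee_pos: [0.5493, 0.0468, 0.0098]
tcp_rot: [2.238, 2.2, -0.002]
ft_force: [0.0, -9.9, 4.9]
gripper_width: 0.0306
grip_force: 61.0
```

send_rows(
  targets="0 5 0 0 0;0 5 0 0 0;0 5 0 0 0;0 5 0 0 0",
)

```text
clock: 10.1
ee_pos: [0.5496, 0.0668, 0.0098]
tcp_rot: [2.238, 2.2, -0.002]
ft_force: [-0.7, -9.0, 4.8]
gripper_width: 0.0302
grip_force: 61.0
```

Run:
```python
from h import *
go([.55,.080,.0098],88.9)
c=r.camera("top");d=r.camera("side")
a=cv2.resize(c["img"][120:230,170:290,::-1],(480,440),interpolation=2)
b=cv2.resize(d["img"][170:310,100:260,::-1],(320,280),interpolation=2)
o=np.zeros((440,800,3),np.uint8);o[:,:480]=a;o[:280,480:]=b;cv2.imwrite("pics/p3.png",o)
```

```text
t 10.1 pos [0.5496 0.0668 0.0098] toolx [ 0.017  1.    -0.003] tilt z [ 0.001 -0.003 -1.   ] j [-0.08  0.33  1.91 -0.    0.9  -0.06] F [-0.7 -9.   4.8] w 0.0302 61.00885495375877
shift mm [13.2  0.2 -0. ]
heading 89.01 spin rad 0.002
```

View pics/p3.png

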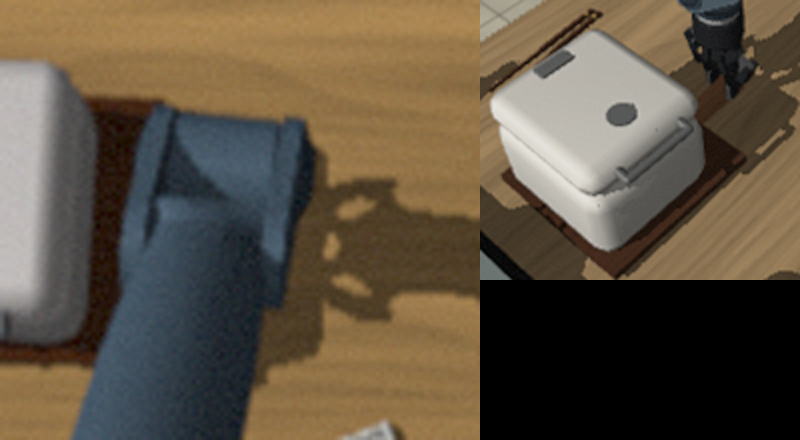

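The wedge is under the edge at the expected ~10 N, and the gripper is clear of the cooker. 13 mm of push remain.

send_rows(
  targets="0 5 0 0 0;0 5 0 0 0;0 3 0 0 0;0 0 0 0 0;0 0 0 0 0",
)

```text
clock: 10.7
ee_pos: [0.5498, 0.0803, 0.0098]
tcp_rot: [2.239, 2.201, -0.001]
ft_force: [0.3, -7.1, 5.3]
gripper_width: 0.0305
grip_force: 61.0
```

Run:
```python
from h import *
go([.55,.080,.0098],88.9)
```

```text
t 10.7 pos [0.5498 0.0803 0.0098] toolx [ 0.017  1.    -0.002] tilt z [ 0.001 -0.002 -1.   ] j [-0.06  0.34  1.9  -0.    0.9  -0.04] F [ 0.3 -7.1  5.3] w 0.0305 61.03334306687515
shift mm [-0.3  0.2  0. ]
heading 89.01 spin rad 0.002
```

send_rows(
  targets="0.3 0 0 0 0;0.7 0 0 0 0;0.7 0 0 0 0;0.7 0 0 -5 0;0.7 0 0 -15 0",
)

```text
clock: 11.2
ee_pos: [0.5475, 0.0808, 0.0282]
tcp_rot: [-2.24, -2.198, 0.004]
ft_force: [0.0, 0.4, 0.3]
gripper_width: 0.0598
grip_force: 0.0
```

send_rows(
  targets="0.7 0 0 -40 0;0.7 -20 0 -40 0;0.7 -45 0 -15 0;0.7 -45 0 0 0;0.7 -45 0 0 0",
)

```text
clock: 11.7
ee_pos: [0.547, -0.0762, 0.1269]
tcp_rot: [2.239, 2.199, 0.003]
ft_force: [0.3, 1.7, -0.2]
gripper_width: 0.0598
grip_force: 0.0
```

send_rows(
  targets="0.7 -45 0 0 0;0.7 -45 0 0 0;0.7 -45 0 0 0;0.7 -45 0 0 0;0.7 0 0 0 0",
)

```text
clock: 12.2
ee_pos: [0.5431, -0.2598, 0.1262]
tcp_rot: [2.246, 2.191, -0.0]
ft_force: [-0.5, 0.7, -0.2]
gripper_width: 0.06
grip_force: 0.0
```

Run:
```python
from h import *
go([.55,.080,.0098],88.9)
c=r.camera("top");d=r.camera("side")
a=cv2.resize(c["img"][130:220,180:270,::-1],(450,450),interpolation=2)
b=cv2.resize(d["img"][160:300,130:270,::-1],(350,350),interpolation=2)
o=np.zeros((450,800,3),np.uint8);o[:,:450]=a;o[:350,450:]=b;cv2.imwrite("pics/p4.png",o)
```

```text
t 12.2 pos [ 0.5431 -0.2598  0.1262] toolx [ 0.024  1.    -0.003] tilt z [ 0.003 -0.003 -1.   ] j [-0.63  0.25  1.76 -0.    1.13 -0.61] F [-0.5  0.7 -0.2] w 0.06 0.0
shift mm [340.2  -1.7 115.5]
heading 88.6 spin rad -0.005
```

View pics/p4.png

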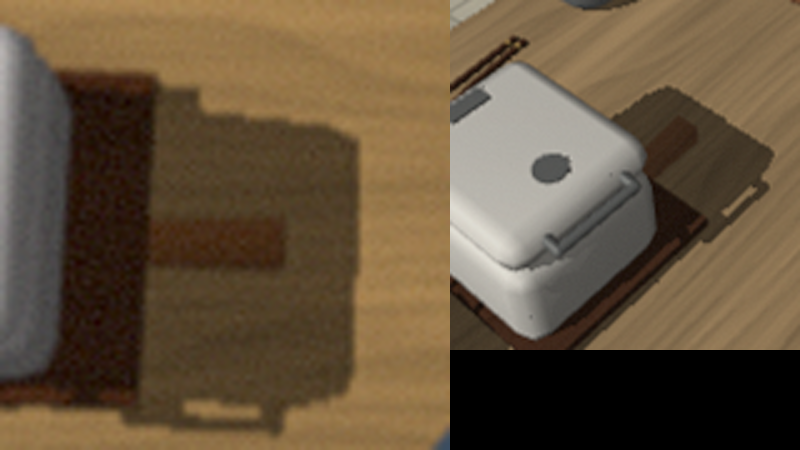

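The wedge sits square under the middle of the edge: the edge is at crop x≈149, the thick end at x≈285, on row 243, between board ends at rows 75 and 400. Next I'll measure how much sticks out.

Run:
```python
from h import *
c=r.camera("top"); g=cv2.GaussianBlur(c["img"],(3,3),1).astype(int)
w=g[174:182].mean(0); col=w[:,0]-w[:,2]; bri=w.sum(1)
for u in range(204,242): print(u,np.round(w[u]),end="; ")
f=lambda u,v,z:ray(c,(180+u/5-.5,130+v/5-.5),z)
e=f(149,243,.028);t=f(285,243,.0285);print("\nedge",e,"thick",t,"out",e[1]-t[1])
print("mid",(f(156,75,.028)+f(139,402,.028))/2)
b=[];
for v in list(range(150,170))+list(range(187,206)):
    u=np.arange(203,217);k=np.diff(cv2.GaussianBlur(c["img"],(3,9),1.5).astype(int).sum(2)[v,u]);b.append(ray(c,(u[k.argmax()]+.5,v),.028)[:2])
p=np.polyfit(*np.array(b).T,1);print("edge y at wedge",np.polyval(p,.552),np.degrees(p[0]))
```

```text
204 [40. 22. 10.]; 205 [40. 22. 11.]; 206 [40. 22. 12.]; 207 [40. 23. 13.]; 208 [44. 25. 13.]; 209 [52. 31. 15.]; 210 [64. 39. 19.]; 211 [70. 44. 22.]; 212 [71. 44. 22.]; 213 [70. 43. 21.]; 214 [70. 43. 21.]; 215 [71. 44. 22.]; 216 [70. 44. 22.]; 217 [70. 43. 22.]; 218 [70. 43. 21.]; 219 [70. 44. 22.]; 220 [70. 44. 22.]; 221 [69. 43. 21.]; 222 [70. 43. 21.]; 223 [71. 43. 21.]; 224 [70. 43. 22.]; 225 [71. 44. 22.]; 226 [70. 44. 22.]; 227 [70. 43. 21.]; 228 [69. 42. 20.]; 229 [70. 42. 21.]; 230 [70. 43. 22.]; 231 [69. 43. 21.]; 232 [69. 43. 20.]; 233 [69. 43. 21.]; 234 [69. 42. 21.]; 235 [67. 42. 21.]; 236 [69. 48. 26.]; 237 [76. 58. 35.]; 238 [82. 65. 40.]; 239 [84. 66. 41.]; 240 [83. 66. 41.]; 241 [83. 65. 41.]; 
edge [0.54671077 0.14457827 0.028     ] thick [0.54846383 0.04907057 0.0285    ] out 0.09550769744516424
mid [0.55132635 0.1457391  0.028     ]
edge y at wedge 0.14547819255258887 -1.007906468854514
```

About 96 mm sticks out against a target of 97, which is within measurement error. The wedge is centred, square and released, so I'll hand it in.

```bash
python3 -c "
from cell import r
print(r.sign_off())"
```

```text
the job is handed in; nothing more can be done
None
```

The long wedge is jammed under the middle of the board's low edge, lying on the table with about 96 mm sticking out (97 mm is level), so board and cooker should stand level within roughly 0.001 rad; I judged that from the wedge's position, not by measuring the tilt, and handed the job in with the arm clear at about 12 s.

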